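Stop a worktop riser rocking by screwing down its short foot

ROBOT

A 7-joint arm with a two-finger parallel gripper is mounted at the origin on a cart in front of the work surface, level with it; the furniture and walls round the work are solid. World frame = base frame: x ahead of the robot, y to its left, z up, the work surface at z = 0. Lengths are in m, angles in rad, forces in N, time in s.
With the tool pointing down it reaches from about 0.4 to 0.85 m from the base axis. Payload 4.5 kg.
Tool frame: the origin (TCP) lies midway between the tips of the shut fingers; the grasp point (between the pads) lies 19 mm behind it; z points along the fingers, y is the line along which they close (so a half turn about z gives the same grasp; the last joint's range is limited). The gripper opens to 88 mm and grips with 3 to 60 N. Pads are 18 mm wide; open, the fingers measure 123 mm over their backs; the gripper's body (75 mm by 187 mm) begins 45 mm behind the grasp point.
Start: joints at [-1.144, 0.689, -0.195, 1.565, 0.157, 0.902, -0.215], TCP at [0.239, 0.577, 0.239] pointing down, gripper open.
Joint ranges: [-3.01, 3.01], [-0.46, 2.08], [-1.47, 1.51], [0.13, 2.56], [-1, 4.14], [0.04, 2.09], [-2.66, 2.66]. Speed limits (rad/s): [2.57, 2.57, 3.14, 3.14, 3.14, 3.14, 3.14].

INTERFACE

Orientations are given as a 3x3 rotation matrix whose columns are the frame's x, y, z axes.
In Python, from cell import bot gives the robot as it stands. Calls block until the motion is done:
- bot.move_ptp(position, orientation): joint-space move of the TCP to a pose.
- bot.movel(position, ori=None, rate=0.15): straight line of the TCP; ori=None keeps the orientation; rate is the mean speed in m/s.
- bot.goto_joints(angles): joint-space move.
- bot.grip(opening): finger opening in m; the grip force is fixed at half the most; returns when the fingers have stopped.
- bot.hold(seconds).
- bot.solve_ik(position, orientation): joint angles nearest the present ones, or None.
- bot.read_state(): the state.
- bot.grab_frame(name): name is "side" or "top" or "wrist"; returns (picture, depth): 384x512x3 uint8, blue, green, red; 384x512 float32, m along the optical axis (not along the pixel's ray), 0 where there is no reading.
- bot.camera_model(name): a dict with "K" (3x3 intrinsics, pixels), "pose" (4x4, takes a point from camera to world coordinates); the wrist camera has in their place "hand_eye" (4x4, takes a point from camera to tool coordinates, whose origin is the TCP and whose axes are the flange's). Camera axes: x right, y up, looking along -z (the intrinsics and any distortion apply to the point x, -y, -z); pixel columns grow to the right and rows downward; lengths in m; the calibration is good to about 2 mm. The wrist camera is an equidistant fisheye: a pixel r from the principal point sees the ray r / f radians off the axis. A picture is of the moment at which its call begins: read the wrist's pose just before it. camera_model takes no time and is no camera call.
A pose or a line that the arm cannot do raises bot.MotionError and nothing moves.
- bot.hand_in(): hands the job in; it is judged then, once.
Trained networks look in the newest picture that a camera, given by its name, has taken for a name from the list of things; names that differ only in an ending like _2 or _b are one class to them, and where a whole thing is asked for, a point or a joint stands for the part that bears it (a point fixed in the world has none). Each returns a list of dicts, best first, with "p" (0 to 1); they miss things now and then, are a little off and sometimes report something else, mostly with a low value. They report only what shows in the picture. A call takes as long as a camera call. They do not tell look-alikes from the thing itself.
- bot.silhouettes(camera, query): "mask" (384x512 bool, what is visible of it) and "extent" ([centre column, centre row, width, height] in pixels, round what is visible of it).
- bot.landmark_of(camera, query): "xy" ([column, row] in pixels: a listed point, or the origin of a listed thing).
The state is a dict: "clock": time; "joint_positions": joint angles; "qvel": joint speeds; "joint_efforts": joint torques, N m; "ee_pos": TCP position; "tcp_rot": TCP orientation; "force": force on the tool from outside, world axes, zero at the start; "torque": the same for the moment, N m; "opening": finger opening in m; "grip_force": force on a finger pad.
Only numpy, scipy, OpenCV 4.12 (cv2) and the standard library are available. Lean on these libraries where they do the work, as an engineer would, in place of code of your own. Each camera call takes 0.05 s, during which the arm holds its last target. There are 200 camera calls.

TASK

The wooden riser on the worktop rocks because the foot at its front left corner is screwed up too short. Turn the T-bar on top of that foot clockwise, seen from above, until the riser stands firm on all four feet and no further, then press down on the board next to the T-bar to check that it no longer gives. When it is steady, gently set the spice jar that waits on the worktop down upright on a free part of the board; do not push the riser away or upset what stands on it or near it.

Things in the scene. Friction and masses are not known exactly. Their poses are not given: they have to be found in the camera images.
- riser: the whole riser, about 1.5 kg, loose on the worktop: a board on four feet, two at the front (-x), two at the back. Origin on the worktop plane under the board's middle; x to its back, y to its left, z up. Foot axes at x = +-78 mm, y = +-136 mm; steel caps 6 mm high on the board over the three fixed feet. A wire rail 37 mm high runs round the back edge and the rear 70 mm of both ends of the board
- board: light wooden board of the riser, 220 (x) x 340 (y) x 18 mm; origin at the middle of its upper face, 70 mm above the worktop; axes as the riser's. Rubber feet let it sink about 0.1 mm per newton pressed on a corner
- screw (a joint): turn of the T-bar screw in the front left foot, rad; grows clockwise seen from above (the way it must go). The foot goes down 5 mm per turn. At 0 it is level with the three fixed feet; at the start it reads -6.2 to -3.7, so the foot hangs 3 to 5 mm short. Stiff enough to stay where it is left; turning takes about 0.05 N m. It is firm on all four feet from about -1 to +1.4
- screw_axis (a point): point on the screw's axis at the height of the board's upper face, 70 mm above the worktop, at the front left corner; belongs to the riser
- bar_hub (a point): middle of the T-bar on the screw's axis. The bar's centre line is 30 mm above the board's upper face when the foot is level with the others, higher by the amount the foot is short. Hub 19 mm across, 21 mm high; a steel flange 38 mm across and 4 mm high lies on the board under it
- bar_end (a point): one end of the T-bar: a level steel bar 8 mm thick that sticks out 42 mm to both sides of the axis (46 mm with its black end balls, 12 mm thick); there is free room under it down to the flange and the board
- foot_fl: adjusting foot: white rubber foot pad, 36 mm across and 13 mm high, under the riser's front left corner; origin at the centre of its underside. It bears on the worktop only once screwed down; moves with the screw
- foot_fr: white rubber foot pad, 36 mm across and 13 mm high, under the riser's front right corner; origin at the centre of its underside. It bears on the worktop
- foot_rl: white rubber foot pad, 36 mm across and 13 mm high, under the riser's back left corner; origin at the centre of its underside. It bears on the worktop
- foot_rr: white rubber foot pad, 36 mm across and 13 mm high, under the riser's back right corner; origin at the centre of its underside. It bears on the worktop
- spice_b: the spice jar to put on the riser: black cap, dark label, 41 mm across, 105 mm high, about 0.11 kg, upright on the worktop to the right of the riser; origin at the centre of its underside
- spice_a: another spice jar, 41 mm across, 105 mm high, standing on the back of the board about its middle; origin at the centre of its underside
- tin: food tin, 75 mm across, 58 mm high, standing on the back right part of the board; origin at the centre of its underside
- mug: green and white mug, 78 mm across, 101 mm high, behind the waiting spice jar; a bystander; origin under its middle
Things that resemble listed ones, but are neither listed nor needed, are in the scene too. Of the things like the tin, leave any that is purple or turquoise; of the rest the smaller one is meant.

How it is judged:
By the outcome, as a careful person would: the job done as asked, in the order asked, and still so for the second after the job is handed in, with the robot touching nothing.
It also fails if it takes over 56 s, if anything falls off the work surface, if the arm or the gripper's body presses on something with over 40 N, if the wrist force passes 120 N, or if a joint passes its speed limit or range.

## Working session

There is one attempt and no reset: what is moved stays moved. The work goes in short steps, each a Python script; the robot and the scene stay as the last script left them, time stands still between calls to the robot, and variables do not carry over. Pictures are saved under pics/ and viewed, at most 10 in all, crops included, and the job is handed in when it is done.

```bash
ls; mkdir -p pics; cat > h.py <<'E'
import numpy as np, cv2
from cell import bot
def px2w(cam,u,v,d=None,z=None):
    m=bot.camera_model(cam);K=np.array(m["K"]);T=np.array(m["pose"])
    r=np.array([(u-K[0,2])/K[0,0],-(v-K[1,2])/K[1,1],-1.])
    if d is not None: return T[:3,:3]@(r*d)+T[:3,3]
    w=T[:3,:3]@r; return T[:3,3]+w*(z-T[2,3])/w[2]
def w2px(cam,p):
    m=bot.camera_model(cam);K=np.array(m["K"]);T=np.array(m["pose"])
    c=T[:3,:3].T@(np.asarray(p)-T[:3,3]); return np.array([K[0,2]+K[0,0]*c[0]/-c[2],K[1,2]-K[1,1]*c[1]/-c[2]])
E
python3 - <<'E'
from h import *
for c in("side","top"):
    im,d=bot.grab_frame(c); cv2.imwrite(f"pics/{c}0.png",im); np.save(f"{c}0.npy",d)
    m=bot.camera_model(c); print(c,{k:np.round(v,3).tolist() if not isinstance(v,str) else v for k,v in m.items()})
    for q in("spice_b","tin","mug","board","bar_hub"):
        print(q,[(round(o["p"],2),np.round(o["extent"]).astype(int).tolist()) for o in bot.silhouettes(c,q)])
    for q in("bar_hub","bar_end","screw_axis","spice_b","board","foot_fr","foot_rl","foot_rr","foot_fl"):
        print(q,[(round(o["p"],2),np.round(o["xy"],1).tolist()) for o in bot.landmark_of(c,q)])
print(bot.read_state())
E
```

```text
pics
side {'K': [[432.924, 0.0, 259.631], [0.0, 432.924, 191.659], [0.0, 0.0, 1.0]], 'pose': [[0.798, 0.358, -0.486, -0.095], [-0.603, 0.481, -0.636, -0.771], [0.006, 0.8, 0.599, 0.858], [0.0, 0.0, 0.0, 1.0]]}
spice_b [(0.76, [260, 166, 15, 36]), (0.63, [315, 267, 14, 39])]
tin [(0.93, [301, 241, 37, 50]), (0.73, [276, 289, 33, 40]), (0.66, [274, 187, 22, 31])]
mug [(0.62, [372, 249, 37, 50])]
board [(0.64, [251, 192, 118, 81]), (0.34, [315, 269, 19, 37])]
bar_hub [(0.43, [202, 167, 28, 8])]
bar_hub [(0.52, [203.2, 164.7])]
bar_end [(0.51, [213.3, 168.4])]
screw_axis [(0.69, [200.4, 176.6])]
spice_b [(0.81, [312.7, 281.7]), (0.56, [257.9, 180.8])]
board [(0.65, [247.0, 184.4])]
foot_fr [(0.73, [288.9, 216.1]), (0.47, [249.0, 237.4])]
foot_rl [(0.27, [204.1, 164.7])]
foot_rr [(0.47, [290.0, 217.1]), (0.44, [214.3, 167.1])]
foot_fl [(0.43, [205.7, 190.4]), (0.33, [292.2, 214.3])]
top {'K': [[366.826, 0.0, 253.688], [0.0, 366.826, 194.341], [0.0, 0.0, 1.0]], 'pose': [[-0.027, 0.995, -0.1, 0.406], [-1.0, -0.028, -0.012, 0.053], [-0.015, 0.1, 0.995, 1.166], [0.0, 0.0, 0.0, 1.0]]}
spice_b 
[... 736 characters left out ...]
411, -0.21511851]), 'qvel': array([-0.00079606,  0.00012358,  0.00189165,  0.00017928, -0.00060915,
        0.00041021, -0.00019959]), 'joint_efforts': array([ 2.33763203e-04, -5.27492487e+01, -1.26727581e+00, -1.53743684e+01,
       -5.19220484e-02, -7.61584579e-04,  7.82694826e-06]), 'ee_pos': array([0.23922201, 0.57744015, 0.2387535 ]), 'tcp_rot': array([[-9.23849355e-01,  3.82756275e-01,  4.97305255e-05],
       [ 3.82756278e-01,  9.23849351e-01,  9.38368834e-05],
       [-1.00268577e-05,  1.05725815e-04, -9.99999994e-01]]), 'force': array([ 0.39708218,  0.22752999, -0.47846401]), 'torque': array([-0.00591591, -0.01388123,  0.00305013]), 'grip_force': 0.0, 'opening': 0.08782150768001429}
```

```bash
python3 - <<'E'
import cv2,numpy as np
a=cv2.imread("pics/side0.png")[120:330,160:430];b=cv2.imread("pics/top0.png")[110:280,120:410]
a=cv2.resize(a,None,fx=2.8,fy=2.8,interpolation=cv2.INTER_CUBIC);b=cv2.resize(b,None,fx=2.75,fy=2.75,interpolation=cv2.INTER_CUBIC)
cv2.imwrite("pics/a.png",a);cv2.imwrite("pics/b.png",b)
E
```

```text
(no output)
```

View pics/a.png

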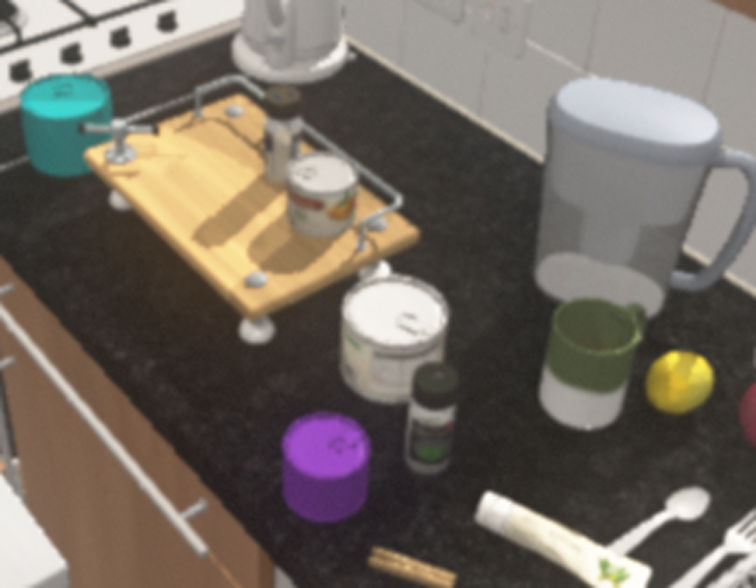

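View pics/b.png

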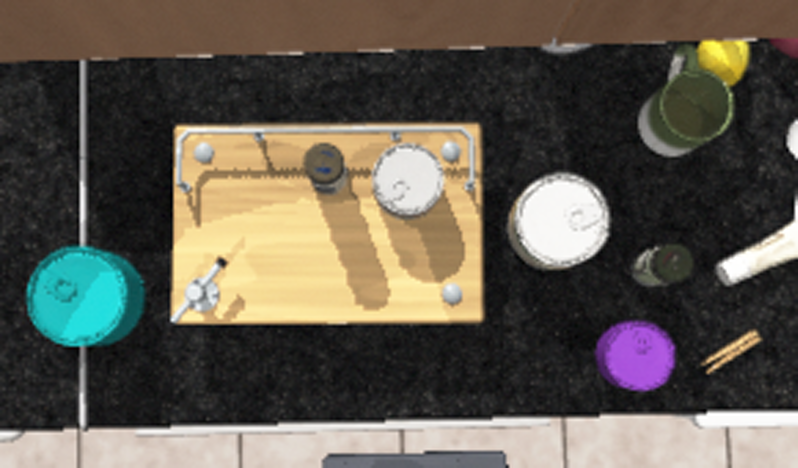

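The top view shows the riser with its T-bar at crop (201,294), i.e. full-frame px (193,217). The bar runs from lower left to upper right.

Jar candidates:
- **Waiting jar:** black cap on the worktop, top px (361,206), side px (315,267). This is spice_b.
- **Jar on the board:** px (238,172). This is spice_a.

The tin on the board is the smaller white one at (268,175). The big white one at (323,192), and the purple and turquoise ones, are look-alikes. Next I compute the geometry.

```bash
cat > geo.py <<'E'
from h import *
im=cv2.imread("pics/top0.png");d=np.load("top0.npy")
m=bot.camera_model("top");K=m["K"];T=np.array(m["pose"])
v,u=np.mgrid[0:384,0:512]
P=np.stack([(u-K[0][2])/K[0][0]*d,-(v-K[1][2])/K[1][1]*d,-d],-1)@T[:3,:3].T+T[:3,3]
hsv=cv2.cvtColor(im,cv2.COLOR_BGR2HSV)
wood=(hsv[...,0]>8)&(hsv[...,0]<28)&(hsv[...,1]>70)&(abs(P[...,2]-.068)<.012)&(d>0)
wood=cv2.morphologyEx(wood.astype(np.uint8),cv2.MORPH_OPEN,np.ones((2,2)))
n,l,s,c=cv2.connectedComponentsWithStats(wood);k=1+np.argmax(s[1:,4]);B=l==k
Q=P[B]
A=np.c_[Q[:,:2],np.ones(len(Q))];pl=np.linalg.lstsq(A,Q[:,2],rcond=None)[0]
r=cv2.minAreaRect((Q[:,:2]*1000).astype(np.float32))
E
python3 - <<'E'
from geo import *
print("rect",r,"plane",pl,"z mid",pl@[r[0][0]/1000,r[0][1]/1000,1])
print("boxpts",cv2.boxPoints(r).round(1).tolist())
tab=P[300:330,150:250][d[300:330,150:250]>0];print("table z",np.median(tab[:,2]),"x",tab[:,0].min(),tab[:,0].max())
for n_,(uu,vv) in dict(hub=(193,216),jar=(361,206),bigtin=(323,192),purple=(350,239),mug=(372,146),tin=(268,175),spa=(238,172),turq=(150,216)).items():
    w=P[vv-4:vv+5,uu-4:uu+5];print(n_,P[vv,uu].round(3),"max z",w[...,2].max().round(3))
# high cluster: points above board within 60mm of hub
Hm=(P[...,2]>.085)&(np.hypot(P[...,0]-P[216,193,0],P[...,1]-P[216,193,1])<.06)&(d>0)
for p,vv,uu in zip(P[Hm],v[Hm],u[Hm]): print(uu,vv,p.round(3).tolist())
print("cabinet",P[115:128:4,200].round(2).tolist(), P[100,260].round(2))
E
```

```text
rect ((525.2426147460938, 108.93660736083984), (349.7862548828125, 236.94229125976562), 88.78455352783203) plane [-0.12336345 -0.01557111  0.13910984] z mid 0.07261783262764396
boxpts [[403.1000061035156, -63.400001525878906], [640.0, -68.4000015258789], [647.4000244140625, 281.29998779296875], [410.5, 286.29998779296875]]
table z -0.9188765442932518 x -0.12835368981074097 0.15143711977748997
hub [0.454 0.243 0.111] max z 0.118
jar [ 0.47  -0.242  0.105] max z 1.166
bigtin [ 0.517 -0.14   0.072] max z 0.079
purple [ 0.375 -0.217  0.056] max z 0.061
mug [ 0.665 -0.313  0.015] max z 0.059
tin [0.565 0.024 0.126] max z 0.13
spa [0.568 0.107 0.176] max z 0.18
turq [0.459 0.377 0.079] max z 0.084
199 204 [0.489, 0.226, 0.106]
200 204 [0.488, 0.223, 0.108]
198 205 [0.486, 0.229, 0.108]
199 205 [0.486, 0.226, 0.107]
200 205 [0.485, 0.222, 0.112]
201 205 [0.485, 0.22, 0.11]
198 206 [0.483, 0.229, 0.106]
199 206 [0.483, 0.225, 0.11]
200 206 [0.483, 0.223, 0.107]
201 206 [0.483, 0.22, 0.105]
197 207 [0.48, 0.232, 0.106]
198 207 [0.48, 0.229, 0.108]
199 207 [0.48, 0.226, 0.108]
200 207 [0.48, 0
[... 2363 characters left out ...]

185 224 [0.432, 0.267, 0.108]
186 224 [0.432, 0.265, 0.102]
182 225 [0.429, 0.276, 0.105]
183 225 [0.429, 0.273, 0.107]
184 225 [0.429, 0.271, 0.104]
185 225 [0.429, 0.268, 0.103]
181 226 [0.426, 0.278, 0.108]
182 226 [0.426, 0.276, 0.106]
183 226 [0.426, 0.273, 0.108]
184 226 [0.426, 0.27, 0.108]
180 227 [0.424, 0.282, 0.104]
181 227 [0.424, 0.278, 0.108]
182 227 [0.423, 0.275, 0.109]
183 227 [0.423, 0.273, 0.106]
180 228 [0.421, 0.28, 0.112]
181 228 [0.421, 0.278, 0.111]
182 228 [0.421, 0.275, 0.11]
183 228 [0.421, 0.273, 0.108]
181 229 [0.418, 0.279, 0.106]
182 229 [0.418, 0.277, 0.102]
cabinet [[0.61, 0.15, 0.56], [0.6, 0.15, 0.54], [0.6, 0.16, 0.52], [0.6, 0.16, 0.49]] [0.6  0.05 0.62]
```

```bash
cat >> h.py <<'E'
def R(deg):
    c,s=np.cos(np.radians(deg)),np.sin(np.radians(deg)); return np.array([[c,s,0],[s,-c,0],[0,0,-1.]])
def wrist_w(p_tcp,Rt,u,v,d):
    m=bot.camera_model("wrist");K=m["K"];H=m["hand_eye"]
    a=(u-K[0,2])/K[0,0];b=(v-K[1,2])/K[1,1];r=np.hypot(a,b)+1e-9
    k=np.tan(r)/r*d; P=np.stack([a*k,-b*k,-d*np.ones_like(k)],-1)
    return (P@H[:3,:3].T+H[:3,3])@Rt.T+p_tcp
HUB=np.array([.4535,.250])
E
python3 - <<'E'
from h import *
bot.move_ptp([*HUB,.2],R(281.4)); s=bot.read_state(); print(s["clock"],s["joint_positions"].round(2))
im,d=bot.grab_frame("wrist"); cv2.imwrite("pics/w0.png",im); np.savez("w0.npz",d=d,p=s["ee_pos"],R=s["tcp_rot"])
for q in("bar_hub","bar_end","screw_axis"): print(q,[(round(o["p"],2),np.round(o["xy"],1).tolist()) for o in bot.landmark_of("wrist",q)])
v,u=np.mgrid[0:384,0:512];P=wrist_w(s["ee_pos"],s["tcp_rot"],u,v,d)
rr=np.hypot(P[...,0]-HUB[0],P[...,1]-HUB[1])
bd=(d>0)&(P[...,2]<.08)&(P[...,2]>.06)&(rr<.10)&(rr>.025); Q=P[bd]
med=np.median(Q[:,2]);Q=Q[abs(Q[:,2]-med)<.004]; pl=np.linalg.lstsq(np.c_[Q[:,:2]-HUB,np.ones(len(Q))],Q[:,2],rcond=None)[0]; print("board",pl,len(Q))
hh=P[...,2]-(pl[0]*(P[...,0]-HUB[0])+pl[1]*(P[...,1]-HUB[1])+pl[2])
hi=(d>0)&(hh>.02)&(hh<.06)&(rr<.06); B=P[hi]; h=hh[hi]
c=B[:,:2].mean(0);print("centre",c,len(B)); U,S,V=np.linalg.svd(B[:,:2]-c,full_matrices=False);print("angle",np.degrees(np.arctan2(V[0,1],V[0,0])))
t=(B[:,:2]-c)@V[0];w=(B[:,:2]-c)@V[1];print("extent",t.min(),t.max())
for lo in range(-48,48,8):
    k=(t>lo/1e3)&(t<(lo+8)/1e3)
    if k.any(): print(lo,k.sum(),"h med",np.median(h[k]).round(4),"p90",np.percentile(h[k],90).round(4),"w",w[k].min().round(4),w[k].max().round(4),np.median(w[k]).round(4))
q0=s["joint_positions"]
t0=bot.read_state()["clock"];bot.movel([*HUB,.2],R(261.4));s=bot.read_state();print("rot 20deg took",s["clock"]-t0);t0=s["clock"];bot.movel([*HUB,.2],R(281.4));print(bot.read_state()["clock"]-t0,bot.read_state()["joint_positions"].round(2))
E
```

```text
3.4333 [-0.1   0.72 -0.83  1.91  0.71  0.84  2.03]
bar_hub [(0.66, [261.1, 194.5])]
bar_end [(0.78, [229.0, 155.9])]
screw_axis [(0.96, [258.0, 187.6]), (0.48, [260.1, 193.0])]
board [ 0.00446744 -0.00240356  0.06918927] 13880
centre [0.45412476 0.24700349] 1305
angle 139.32242672624452
extent -0.043715077902601415 0.04749509666293562
-48 65 h med 0.0387 p90 0.0401 w -0.0053 0.0061 -0.0004
-40 112 h med 0.0384 p90 0.0402 w -0.0053 0.0057 -0.0004
-32 86 h med 0.0378 p90 0.039 w -0.0035 0.0043 0.0002
-24 96 h med 0.0379 p90 0.0389 w -0.003 0.0051 0.0003
-16 90 h med 0.0378 p90 0.0387 w -0.003 0.0049 0.0005
-8 215 h med 0.0431 p90 0.0449 w -0.0083 0.0091 -0.001
0 213 h med 0.0442 p90 0.0453 w -0.0085 0.0102 -0.0002
8 80 h med 0.0414 p90 0.0442 w -0.0057 0.0074 0.0002
16 86 h med 0.0378 p90 0.0389 w -0.0033 0.0047 0.0003
24 80 h med 0.0379 p90 0.0388 w -0.0032 0.0046 0.0001
32 77 h med 0.0382 p90 0.0392 w -0.0033 0.0047 0.0001
40 105 h med 0.0389 p90 0.0403 w -0.0055 0.0055 -0.0005
rot 20deg took 0.5
0.5 [-0.1   0.72 -0.83  1.91  0.71  0.84  2.02]
```

View pics/w0.png

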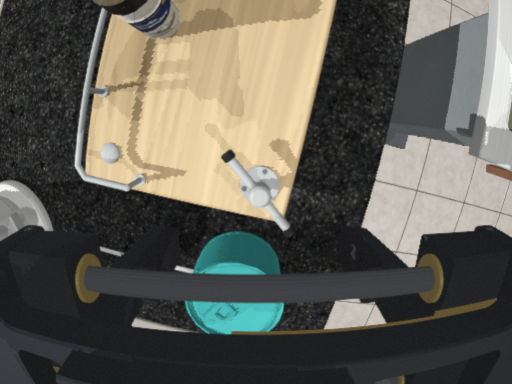

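```bash
sed -i 's/^HUB=.*/HUB=np.array([.453,.2482])/' h.py; python3 - <<'E'
from h import *
bot.grip(.05)
bot.movel([*HUB,.2],R(280)); s=bot.read_state();print(s["clock"],s["opening"])
bot.movel([*HUB,.083],R(280),rate=.12); s=bot.read_state();print("down",s["clock"],s["force"].round(2))
a=280
try:
  while a>60:
    a-=20; bot.movel([*HUB,.083],R(a)); s=bot.read_state();print(a,round(s["clock"],2),s["force"].round(1),s["torque"].round(3),s["joint_positions"].round(2),s["ee_pos"].round(4))
except bot.MotionError as e: print(e)
E
```

```text
5.5917 0.050098368561316095
down 6.7167 [ 1.27  0.24 -1.05]
260 7.22 [-0.7  0.4  0.6] [0.103 0.077 0.   ] [-0.26  0.86 -0.55  2.    0.88  0.54  1.52] [0.4533 0.2484 0.0835]
240 7.72 [ 0.9  0.8 -0.2] [ 0.252 -0.02   0.04 ] [-0.31  0.84 -0.47  2.    0.8   0.49  1.25] [0.4532 0.2486 0.0831]
220 8.22 [-0.3  0.7 -0.2] [ 0.224 -0.081  0.027] [-0.36  0.83 -0.37  2.01  0.69  0.44  1.01] [0.453  0.2482 0.083 ]
200 8.72 [0.3 0.1 0.1] [ 0.117 -0.112  0.042] [-0.42  0.82 -0.29  2.01  0.57  0.4   0.78] [0.4529 0.2479 0.0829]
180 9.22 [0.3 0.4 0.3] [ 0.085  0.044 -0.01 ] [-0.47  0.81 -0.21  2.01  0.43  0.36  0.56] [0.4527 0.248  0.0829]
160 9.72 [-1.7  0.3 -0.1] [0.089 0.086 0.014] [-0.51  0.81 -0.13  2.01  0.29  0.34  0.35] [0.4527 0.2481 0.0829]
140 10.22 [-0.9  0.5 -1.2] [0.098 0.192 0.05 ] [-0.55  0.81 -0.06  2.02  0.14  0.32  0.15] [0.4528 0.2483 0.0829]
120 10.72 [-1.   1.  -1.4] [0.237 0.219 0.043] [-0.59  0.81  0.01  2.02 -0.02  0.32 -0.05] [0.453  0.2484 0.083 ]
100 11.22 [-0.6  1.5 -0.9] [0.344 0.16  0.098] [-0.63  0.81  0.07  2.02 -0.17  0.32 -0.24] [0.4532 0.2483 0.0831]
80 11.72 [ 0.3  1.3 -1.1] [0.299 0.113 0.1  ] [-0.67  0.82  0.14  2.02 -0.33  0.33 -0.44] [0.4533 0.2482 0.0831]
60 12.22 [ 0.7  0.4 -1. ] [ 0.189 -0.081  0.065] [-0.72  0.82  0.21  2.02 -0.48  0.34 -0.64] [0.4532 0.248  0.083 ]
```

```bash
python3 - <<'E'
from h import *
a=60
try:
  for a in(40,20,0,-17,-34):
    bot.movel([*HUB,.083],R(a)); s=bot.read_state();print(a,round(s["clock"],2),s["force"].round(1),s["torque"].round(3),s["joint_positions"].round(2),s["ee_pos"].round(4))
except bot.MotionError as e: print(e)
bot.movel([*HUB,.083],R(bot_a:=a+12)); bot.movel([*HUB,.2],rate=.2)
s=bot.read_state();print(s["clock"])
im,d=bot.grab_frame("wrist"); cv2.imwrite("pics/w1.png",im)
v,u=np.mgrid[0:384,0:512];P=wrist_w(s["ee_pos"],s["tcp_rot"],u,v,d)
rr=np.hypot(P[...,0]-HUB[0],P[...,1]-HUB[1])
bd=(d>0)&(P[...,2]<.08)&(P[...,2]>.06)&(rr<.10)&(rr>.025); Q=P[bd]
med=np.median(Q[:,2]);Q=Q[abs(Q[:,2]-med)<.004]; pl=np.linalg.lstsq(np.c_[Q[:,:2]-HUB,np.ones(len(Q))],Q[:,2],rcond=None)[0]; print("board",pl,len(Q))
hh=P[...,2]-(pl[0]*(P[...,0]-HUB[0])+pl[1]*(P[...,1]-HUB[1])+pl[2])
hi=(d>0)&(hh>.015)&(hh<.06)&(rr<.06); B=P[hi]; h=hh[hi]
c=B[:,:2].mean(0);U,S,V=np.linalg.svd(B[:,:2]-c,full_matrices=False);print("centre",c,"angle",np.degrees(np.arctan2(V[0,1],V[0,0])))
t=(B[:,:2]-c)@V[0]
k=(abs(t)>.014)&(abs(t)<.033);print(t.min(),t.max(),"bar h med",np.median(h[k]),"p90",np.percentile(h[k],90)); k=abs(t)<.006;print("hub",np.median(h[k]))
E
```

```text
40 12.72 [ 0.8  0.6 -0.4] [ 0.073 -0.021  0.074] [-0.76  0.83  0.29  2.03 -0.62  0.37 -0.84] [0.4531 0.2479 0.083 ]
20 13.22 [ 0.4  0.4 -1.2] [0.022 0.045 0.011] [-0.81  0.85  0.37  2.03 -0.76  0.4  -1.06] [0.4529 0.2479 0.083 ]
0 13.72 [0.5 0.  0.1] [-0.029  0.14   0.032] [-0.85  0.87  0.45  2.03 -0.88  0.45 -1.28] [0.4528 0.248  0.0829]
-17 14.17 [-0.7  0.3 -0.6] [ 0.08   0.236 -0.026] [-0.88  0.88  0.5   2.03 -0.94  0.48 -1.52] [0.4528 0.2481 0.083 ]
-34 14.62 [-0.1  1.4  0.1] [ 0.107  0.222 -0.003] [-0.89  0.89  0.52  2.03 -0.97  0.49 -1.8 ] [0.4528 0.2483 0.083 ]
15.7083
board [ 0.00136803 -0.00168874  0.06989446] 14278
centre [0.45496515 0.24884937] angle -151.99403832890397
-0.04433248815809283 0.04725418895196256 bar h med 0.033740327734895076 p90 0.03484564878520695
hub 0.04010760695348503
```

View pics/w1.png

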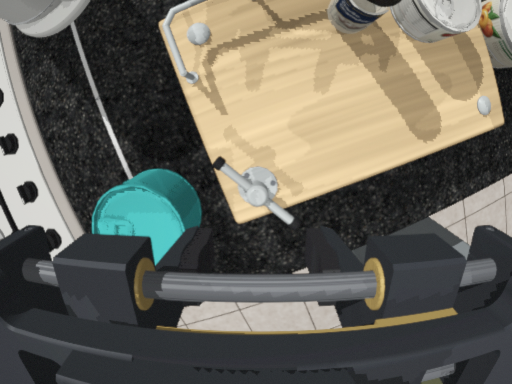

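The bar is now at 28°, so it has turned 5.09 rad in all and dropped 4.1 mm. Its height above the board matches level. Next is the press check.

```bash
python3 - <<'E'
from h import *
p=HUB+.045*np.array([np.cos(np.radians(-62)),np.sin(np.radians(-62))])
bot.grip(0.0); bot.move_ptp([*p,.13],R(118)); bot.movel([*p,.078],rate=.1); bot.hold(.2)
f0=bot.read_state()["force"][2]; z=.0735; L=[]
while z>.060:
    bot.movel([*p,z],rate=.03); s=bot.read_state(); f=s["force"][2]-f0; L.append((round(z*1e3,2),round(s["ee_pos"][2]*1e3,2),round(f,1)))
    if f>16: break
    z-=.0005
bot.hold(.3); s=bot.read_state(); print(L,"held",s["force"].round(1),s["ee_pos"].round(4),s["clock"])
bot.movel([*p,.12],rate=.15); print(bot.read_state()["clock"])
E
```

```text
[(73.5, np.float64(73.37), np.float64(-1.0)), (73.0, np.float64(73.01), np.float64(-0.5)), (72.5, np.float64(72.48), np.float64(-0.2)), (72.0, np.float64(71.98), np.float64(-0.4)), (71.5, np.float64(71.46), np.float64(-0.2)), (71.0, np.float64(70.97), np.float64(-0.0)), (70.5, np.float64(70.48), np.float64(0.2)), (70.0, np.float64(69.96), np.float64(0.3)), (69.5, np.float64(69.67), np.float64(2.5)), (69.0, np.float64(69.44), np.float64(6.0)), (68.5, np.float64(69.23), np.float64(9.7)), (68.0, np.float64(69.06), np.float64(12.2)), (67.5, np.float64(68.85), np.float64(15.7)), (67.0, np.float64(68.66), np.float64(19.1))] held [-4.8  0.1 19.2] [0.4739 0.2087 0.0687] 22.875
23.375
```

The board is firm: it takes load at 69.8 mm and gives a steady 0.06 mm/N up to 19 N, with no free travel. Now the jar.

```bash
python3 - <<'E'
from h import *
bot.movel([.46,.2,.22],rate=.3); bot.grip(.07)
J=np.array([.470,-.2545])
for a in(202,22): print(a,bot.solve_ik([*J,.06],R(a)))
bot.move_ptp([*J,.2],R(202)); s=bot.read_state(); print(s["clock"],s["joint_positions"].round(2),s["ee_pos"].round(3))
im,d=bot.grab_frame("wrist"); cv2.imwrite("pics/w2.png",im)
v,u=np.mgrid[0:384,0:512];P=wrist_w(s["ee_pos"],s["tcp_rot"],u,v,d)
k=(d>0)&(P[...,2]>.095)&(P[...,2]<.112)&(np.hypot(P[...,0]-J[0],P[...,1]-J[1])<.04)
Q=P[k];print(len(Q),"mid",(Q.min(0)+Q.max(0))/2,"ext",np.ptp(Q,axis=0),"circ",cv2.minEnclosingCircle((Q[:,:2]*1000).astype(np.float32)))
print([(round(o["p"],2),np.round(o["extent"]).tolist()) for o in bot.silhouettes("wrist","spice_b")])
E
```

```text
202 [ 0.64909745  0.88443236 -0.40262113  1.95794553  0.76122419  0.45493288
  1.63235483]
22 [ 0.35031331  0.86586578  0.10056477  1.9736869  -0.25039356  0.31372187
 -0.53257688]
26.6333 [ 0.74  0.67 -0.55  1.87  0.5   0.74  1.87] [ 0.471 -0.253  0.2  ]
1769 mid [ 0.47099115 -0.25497011  0.10183048] ext [0.0401324  0.03997566 0.01286807] circ ((470.8941345214844, -254.99981689453125), 20.234119415283203)
[(0.86, [258.0, 189.0, 46.0, 62.0])]
```

View pics/w2.png

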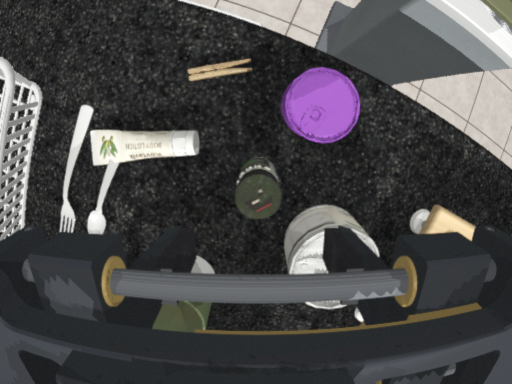

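The waiting jar shows at (258,190), black cap and dark label, alone between the purple tin (321,105) and the big white tin (330,255). The finger lanes are clear, so I'll grasp it at (0.471, -0.255).

```bash
python3 - <<'E'
from h import *
J=np.array([.4709,-.255])
bot.movel([*J,.2],R(202),rate=.15); bot.movel([*J,.061],rate=.13); print(bot.read_state()["force"].round(1))
bot.grip(.03); s=bot.read_state(); print(s["clock"],s["opening"],s["grip_force"],s["ee_pos"].round(4))
bot.movel([*J,.2],rate=.15)
s=bot.read_state(); print(s["clock"],s["opening"],s["grip_force"],s["force"].round(2))
for a in(202,180,160,22): print(a,bot.solve_ik([.475,.075,.132],R(a)))
im,d=bot.grab_frame("top"); cv2.imwrite("pics/t1.png",im[100:280,120:410])
for q in("board",): print(q,[(round(o["p"],2),np.round(o["xy"],1).tolist()) for o in bot.landmark_of("top",q)],[(round(o["p"],2),np.round(o["extent"],1).tolist()) for o in bot.silhouettes("top",q)])
E
```

```text
[ 0.8 -0.4  0.9]
28.7583 0.0404016878612977 29.96385181322694 [ 0.471  -0.255   0.0612]
29.8333 0.04022625003118219 29.963885871693492 [ 0.04 -0.06 -1.7 ]
202 [-0.0140437   0.7091195  -0.38316083  2.08388417  0.58852333  0.45395887
  1.10356352]
180 [-0.07324889  0.69877624 -0.28708182  2.08692463  0.46682674  0.41667722
  0.84339321]
160 [-0.12146351  0.6932105  -0.20961685  2.0893998   0.35539653  0.39210547
  0.60764951]
22 [-0.62826023  0.800044    0.64839106  2.11461689 -0.9646475   0.55523754
 -0.44287944]
board [(0.82, [239.2, 192.6])] [(0.62, [240.6, 192.8, 113.5, 69.2]), (0.53, [238.6, 192.4, 113.1, 75.6])]
```

```bash
python3 - <<'E'
from h import *
T=np.array([.475,.075])
bot.movel([.471,-.255,.23],rate=.15); bot.movel([*T,.23],R(202),rate=.22); bot.movel([*T,.138],rate=.12); bot.hold(.25)
s=bot.read_state(); f0=s["force"][2]; print(s["clock"],f0,s["opening"]); z=.1345
while z>.125:
    bot.movel([*T,z],rate=.02); f=bot.read_state()["force"][2]-f0
    if f>2: break
    z-=.0005
s=bot.read_state();print("touch",z,f,s["clock"],s["ee_pos"].round(4))
bot.grip(.062); bot.hold(.2); bot.movel([*T,.25],rate=.15)
print(bot.read_state()["clock"],bot.read_state()["opening"])
bot.move_ptp([.30,.40,.3],R(202)); print(bot.read_state()["clock"])
O=[]
for c,(a,b,e,g) in dict(side=(120,330,160,430),top=(110,280,120,410)).items():
    im,d=bot.grab_frame(c); O.append(cv2.resize(im[a:b,e:g],(400,300),interpolation=cv2.INTER_CUBIC))
cv2.imwrite("pics/f.png",np.hstack(O))
E
```

```text
33.15 -1.4277182301682771 0.03995420193297452
touch 0.13 5.857103367548571 35.725 [0.4751 0.0751 0.1303]
37.3833 0.06186897691977651
38.775
```

View pics/f.png

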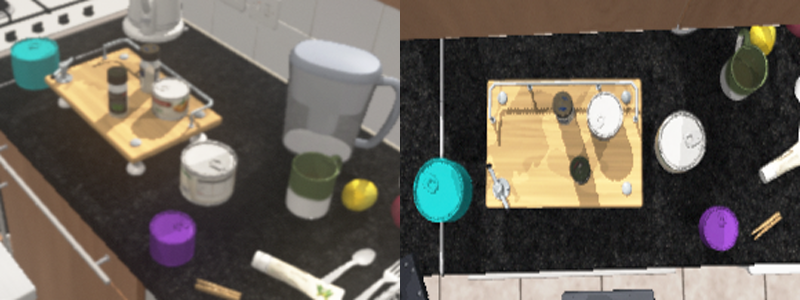

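The jar stands upright on the free front part of the board, at (118,92) in the side view and (580,170) in the top view. The other things are where they were, and the arm is clear.

```bash
python3 -c "
from cell import bot
print(bot.hand_in())"
```

```text
the job is handed in; nothing more can be done
None
```

The job is handed in at about 39 s: I turned the foot about 5.1 rad clockwise, the press check showed no free play up to 19 N, and the spice jar stands upright on the front of the board with everything else where it was.

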